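# Grade three look-alike sample cups by weight into a carrier

### The arm

A 7-joint arm with a two-finger parallel gripper is mounted at the origin on a cart in front of the work surface, level with it; the furniture and walls round the work are solid. World frame = base frame: x ahead of the robot, y to its left, z up, the work surface at z = 0. Lengths are in mm, angles in rad, forces in N, time in s.
With the tool pointing down it reaches from about 425 to 950 mm from the base axis. Payload 4.7 kg.
Tool frame: the origin (TCP) lies midway between the tips of the shut fingers; the grasp point (between the pads) lies env.tcp_to_grasp behind it (env.tcp_to_grasp is the distance from the TCP to the grasp point, in mm); z points along the fingers, y is the line along which they close (so a half turn about z gives the same grasp; the last joint's range is limited). The gripper opens to 85 mm and grips with 20 to 120 N. Pads are 22 mm wide; open, the fingers measure 114 mm over their backs; the gripper's body (76 mm by 85 mm) begins 54 mm behind the grasp point. The pads swing forward as they close: fully open they stand 13 mm farther back than shut.
Start: joints at [-1.147, 0.469, -0.049, 1.532, 0.024, 1.141, -0.082], TCP at [295.267, 607.014, 231.335] pointing down, gripper open.
Joint ranges: [-2.59, 2.59], [-0.33, 1.99], [-1.39, 1.29], [0.1, 2.45], [-1.04, 4.18], [0.21, 1.99], [-2.66, 2.66]. Speed limits (rad/s): [2.57, 2.57, 3.14, 3.14, 3.14, 3.14, 3.14].

### API

Orientations are given as a unit quaternion [x, y, z, w].
In Python, from station import env, grab_frame, calibration, order gives the robot as it stands.
- The arm moves only by the tool apply_moves, never from a script. Its argument "rows" is a list of rows, each a list of 3 entries, a list of its own where there are three numbers: the shift along the tool's x, y, z in cm, then the turn, a rotation vector about the tool's x, y, z in degrees, then the opening, from 0 (shut) to 1 (fully open). A call has 1 to 12 rows; each row is the pose to reach, as a shift and turn from the pose commanded when the call began, along the tool's axes at that moment; what a row does not reach only later rows make up. A row lasts 1/12 s, in which the tool goes at most 41.7 mm and 7.16 degrees, less where a joint would pass 70% of its speed; a pose out of reach is approached as far as the arm can. A call with a gripper value outside its range is refused whole. The fingers move at their own pace and stop on an object; the grip force is fixed at half the most. Time passes only in rows, so rows that repeat a pose let the fingers close. It gives the time, the measured TCP pose, the force, the opening and the grip force at its end, in the units of the state.
- env.get_state(): the state, without advancing time (a new reading comes with each control period).
- grab_frame(name): name is "scene" or "top"; returns the picture (400x640x3 uint8, red, green, blue); there is no depth.
- calibration(name): a dict with "camera_matrix" (3x3 intrinsics, pixels), "dist" ([k1, k2, p1, p2, k3] as OpenCV has them; the pictures are not rectified), "rvec" (rotation vector, rad) and "tvec" (3), from world to camera coordinates, as OpenCV has them. Camera axes: x right, y down, z forward; pixel columns grow to the right and rows downward; lengths in mm; the calibration is good to about 2 mm. A picture is of the moment at which its call begins. calibration takes no time and is no camera call.
- order.job_done(): hands the job in; it is judged then, once.
The state is a dict: "t": time; "joints": joint angles; "dq": joint speeds; "joint_torque": joint torques, N m; "tcp_pos": TCP position; "tcp_rot": TCP orientation; "force": force on the tool from outside, world axes, zero at the start; "wrist_torque": the same for the moment, N m; "opening": finger opening in mm; "finger_force": force on a finger pad.
Only numpy, scipy, OpenCV 4.12 (cv2) and the standard library are available. Lean on these libraries where they do the work, as an engineer would, in place of code of your own. Each camera call takes 0.05 s, during which the arm holds its last target. There are 200 camera calls.

### The job

The three closed sample cups look alike but differ in weight. Heft them and stand one in each bay of the metal carrier in order of weight: the heaviest in the end bay beside the tall knobbed post, the middle one in the middle bay, the lightest in the other end bay. Set them down gently, keep them upright, and do not disturb the test tube rack, the two bottles or the tape roll.

Things in the scene. Friction and masses are not known exactly. Their poses are not given: they have to be found in the camera images.
- cup_a: one of three identical closed sample cups, clear with an opaque red lid that does not turn, 76 mm tall; lid 68 mm across from 59 to 76 mm up, body 62 mm below it, 54 mm at the foot. A 40 mm metal billet lies loose inside. The three weigh about 0.10, 0.30 and 0.55 kg in all (10 % off at most); any may be any. Grasp round the lid. Origin: centre of underside, z up; yaw means nothing
- cup_b: one of three identical closed sample cups, clear with an opaque red lid that does not turn, 76 mm tall; lid 68 mm across from 59 to 76 mm up, body 62 mm below it, 54 mm at the foot. A 40 mm metal billet lies loose inside. The three weigh about 0.10, 0.30 and 0.55 kg in all (10 % off at most); any may be any. Grasp round the lid. Origin: centre of underside, z up; yaw means nothing
- cup_c: one of three identical closed sample cups, clear with an opaque red lid that does not turn, 76 mm tall; lid 68 mm across from 59 to 76 mm up, body 62 mm below it, 54 mm at the foot. A 40 mm metal billet lies loose inside. The three weigh about 0.10, 0.30 and 0.55 kg in all (10 % off at most); any may be any. Grasp round the lid. Origin: centre of underside, z up; yaw means nothing
- carrier: aluminium carrier fixed to the desk: base 94 x 314 x 6 mm, three square bays along its y axis, centres at y = -82, 0, +82 mm. Bays are 78 mm wide inside; floor 6 mm, 4 mm thick walls and dividers up to 22 mm above the desk. Origin: centre of underside, x across the row, y along it, z up
- post_top (a point): top of the black knobbed post, 22 mm across, that stands on the carrier's centre line 141 mm from its centre, at the +y or the -y end (59 mm beyond the centre of the end bay there); its top is 58 mm above the desk. The other end has only a flat black plug, 6 mm high, 22 mm across.
- tube_rack: bystander: empty wooden test tube rack, 60 mm across x, 166 mm along its y axis (which starts about along world x), 90 mm tall, loose. Origin: centre of underside
- amber_bottle: bystander: brown glass bottle with black cap, 77 mm across, 180 mm tall, loose. Origin: centre of underside.
- wash_bottle: bystander: white wash bottle with a bent spout, 97 mm along its x axis, 67 mm across, 177 mm tall, loose. Origin: centre of underside.
- tape_roll: bystander: roll of tan tape lying flat, 67 mm across, 19 mm high, loose. Origin: centre of underside.
Mind the look-alikes: they are no part of the job. Leave any orange or turquoise look-alike of the cup_a alone.

How it is judged:
By the outcome, as a careful person would: the job done as asked, in the order asked, and still so for the second after the job is handed in, with the robot touching nothing.
It also fails if it takes over 62 s, if anything falls off the work surface, if the arm or the gripper's body presses on something with over 40 N, if the wrist force passes 120 N, or if a joint passes its speed limit or range.

## Working session

There is one attempt and no reset: what is moved stays moved. The work goes in short steps, Python scripts to look and compute and a tool call to move; the robot and the scene stay as the last step left them, time stands still between calls to the robot, and variables do not carry over. Pictures are saved under pics/ and viewed, at most 10 in all, crops included, and the job is handed in when it is done.

Besides the shell and the picture viewer there is one more tool, called after ">>>" as name(argument=value, ...), one argument or row to a line, values as JSON. apply_moves: Moves the arm, as the interface text tells. Its arguments: {"type":"object","properties":{"rows":{"type":"array"}},"required":["rows"]}

```bash
ls; mkdir -p pics
python3 - <<'E'
from station import env,grab_frame,calibration
import cv2
for n in("scene","top"):
    cv2.imwrite(f"pics/{n}0.png",grab_frame(n)[:,:,::-1]); print(n,calibration(n))
print(env.get_state(), env.tcp_to_grasp)
E
```

```text
pics
scene {'camera_matrix': array([[500.36310819,   0.        , 318.45794337],
       [  0.        , 500.36310819, 195.74854481],
       [  0.        ,   0.        ,   1.        ]]), 'dist': array([-0.13409793,  0.        ,  0.        ,  0.        ,  0.        ]), 'rvec': array([ 1.82589214, -1.0532398 ,  0.62558081]), 'tvec': array([-282.28578977,  292.71734724,  861.10966178])}
top {'camera_matrix': array([[446.31814711,   0.        , 327.13923074],
       [  0.        , 446.31814711, 195.79087884],
       [  0.        ,   0.        ,   1.        ]]), 'dist': array([0.01722994, 0.        , 0.        , 0.        , 0.        ]), 'rvec': array([ 2.13899365, -2.08473361,  0.1909027 ]), 'tvec': array([ -11.75366771,  550.25645924, 1213.78429694])}
{'t': 0.1, 'joints': array([-1.14691189,  0.46934593, -0.04855414,  1.53355557,  0.02410233,
        1.14100164, -0.08230577]), 'dq': array([-0.00270089, -0.00099362,  0.0001386 , -0.00125786,  0.00036575,
        0.00033477, -0.00030535]), 'joint_torque': array([-1.12612765e-04, -5.11514604e+01, -4.75341361e-02, -2.38391912e+01,
        1.07090425e-02,  4.31110835e-03, -1.42594646e-05]), 'tcp_pos': array([295.07755808, 606.5138906 , 230.38424945]), 'tcp_rot': array([ 2.24469332e-01,  9.74480772e-01, -8.48617018e-04, -1.54352902e-04]), 'force': array([-0.52843629, -0.20539273, -0.60007301]), 'wrist_torque': array([ 0.03524689, -0.04132105, -0.01940683]), 'finger_force': 0.0, 'opening': 85.19303376227239} 18.700000000000003
```

View pics/scene0.png

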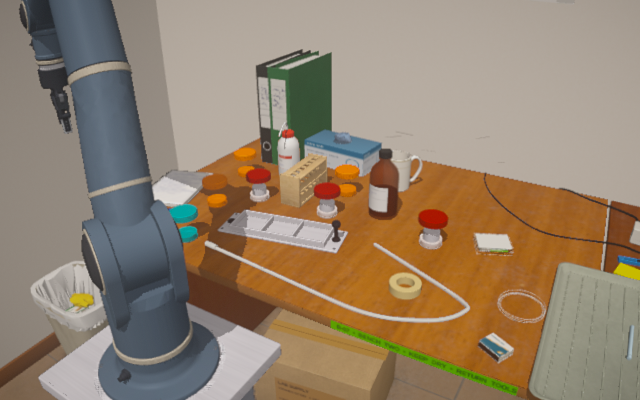

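View pics/top0.png

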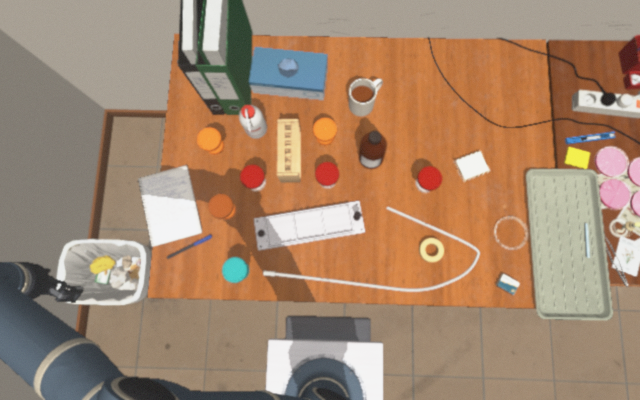

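The top view shows red lids at (252,177), (327,174) and (428,179). In the scene view they are at (259,178), (327,192) and (433,219). Things that could be mistaken for a cup, in the top view: orange at (210,139), (325,129) and (221,207), turquoise at (235,270), and the wash bottle's red cap at (249,113). The carrier post is at about (357,215) and the plug at about (262,233).

```bash
cat > h.py <<'E'
import numpy as np,cv2
from station import env,grab_frame,calibration
def ray(n,px):
    c=calibration(n);R=cv2.Rodrigues(c["rvec"])[0]
    u=cv2.undistortPoints(np.array([[px]],float),c["camera_matrix"],c["dist"])[0,0]
    return -R.T@c["tvec"], R.T@np.r_[u,1]
def plane(n,px,z):
    o,d=ray(n,px);return o+d*(z-o[2])/d[2]
def tri(p,q):
    o,d=ray("scene",p);a,b=ray("top",q)
    s=np.linalg.lstsq(np.c_[d,-b],a-o,rcond=None)[0];P,Q=o+s[0]*d,a+s[1]*b
    return (P+Q)/2,np.linalg.norm(P-Q)
def proj(n,P):
    c=calibration(n);return cv2.projectPoints(np.array([P],float),c["rvec"],c["tvec"],c["camera_matrix"],c["dist"])[0][0,0]
def reds(im,amin=60):
    h=cv2.cvtColor(im,cv2.COLOR_RGB2HSV)
    m=(((h[...,0]<5)|(h[...,0]>174))&(h[...,1]>180)&(h[...,2]>70)).astype(np.uint8)
    n,l,s,c=cv2.connectedComponentsWithStats(m)
    return [(c[i].round(1),s[i].tolist()) for i in range(1,n) if s[i,4]>amin]
E
python3 - <<'E'
from h import *
s=cv2.imread("pics/scene0.png")[:,:,::-1].copy();t=cv2.imread("pics/top0.png")[:,:,::-1].copy()
S,T=reds(s),reds(t)
for x in S:print("S",x)
for x in T:print("T",x, plane("top",x[0],70).round(1))
for a in S:
  for b in T:
    P,e=tri(a[0],b[0])
    if e<12: print(a[0],b[0],P.round(1),e.round(1))
c1=cv2.resize(t[190:260,235:385],None,fx=5,fy=5,interpolation=cv2.INTER_CUBIC)[:,:,::-1]
c2=cv2.resize(s[160:260,210:460],None,fx=3,fy=3,interpolation=cv2.INTER_CUBIC)[:,:,::-1]
c2=c2[:250]
cv2.imwrite("pics/crop.png",np.vstack([c1[:350],c2]))
E
```

```text
S (array([258.2, 175.7]), [247, 169, 23, 14, 270])
S (array([326.3, 190.5]), [314, 183, 26, 16, 339])
S (array([432.6, 216.6]), [420, 210, 27, 14, 280])
T (array([326.6, 173.2]), [316, 162, 23, 23, 407]) [612.3   5.4  70. ]
T (array([251.7, 175.9]), [240, 165, 24, 23, 421]) [599.4 217.3  70. ]
T (array([429.4, 177.7]), [418, 167, 24, 23, 416]) [ 606.1 -284.3   70. ]
[258.2 175.7] [251.7 175.9] [600.  218.4  66.4] 1.0
[326.3 190.5] [326.6 173.2] [612.3   6.6  66.9] 2.8
[432.6 216.6] [429.4 177.7] [ 605.  -282.9   72.7] 1.7
```

View pics/crop.png

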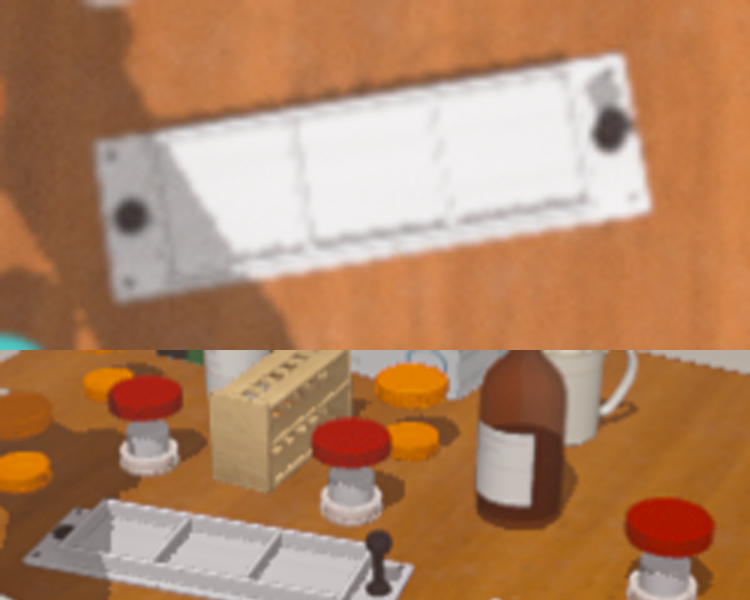

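The crop confirms three red-lidded clear cups. The orange and turquoise ones are separate. In the crop, the carrier corners are at (96,142), (113,300), (650,212) and (625,55), the plug at (131,216), and the post knob at (611,128) in the top part and (377,541) in the scene part.

Run:
```python
from h import *
f=lambda x,y:((x+.5)/5-.5+235,(y+.5)/5-.5+190)
C=np.array([plane("top",f(*p),6) for p in[(96,142),(113,300),(650,212),(625,55)]])
print(C.round(1),"ctr",C.mean(0).round(1),[np.linalg.norm(C[i]-C[(i+1)%4]).round(1) for i in range(4)])
print("plug",plane("top",f(131,216),6).round(1),"post58",plane("top",f(611,128),54).round(1))
print("tri post",tri(((377.5)/3-.5+210,191.5/3-.5+160),f(611,128)))
# carrier height check: corner in scene, far-left base corner and right corner
for p,q in(((24,560),(113,300)),((412,566),(625,55))):
    print("corner",tri(((p[0]+.5)/3-.5+210,(p[1]-350+.5)/3-.5+160),f(*q)))
ax=(C[0]+C[1]-C[2]-C[3])/2;ax/=np.linalg.norm(ax);print("axis",ax,np.degrees(np.arctan2(ax[1],ax[0])))
m=C.mean(0)
for k in(-82,0,82):print(k,(m+k*ax).round(1))
# bystanders in the top view
for n,p in dict(rack=(289,122),rackn=(289,180),amber=(373,146),tape=(432,250),or1=(325,129),or2=(221,207),wash=(252,121)).items():print(n,plane("top",p,{'amber':170,'tape':19,'rack':90,'rackn':90,'wash':120}.get(n,70)).round())
```

```text
[[ 488.4  216.     6. ]
 [ 396.7  200.7    6. ]
 [ 455.5 -108.2    6. ]
 [ 547.8  -92.6    6. ]] ctr [472.1  54.    6. ] [np.float64(92.9), np.float64(314.4), np.float64(93.6), np.float64(314.2)]
plug [445.5 193.    6. ] post58 [496.8 -82.5  54. ]
tri post (array([496.80335171, -82.37289037,  52.69203355]), np.float64(0.5404908017119334))
corner (array([396.97164263, 201.06060517,   3.40254645]), np.float64(0.16261335078562306))
corner (array([546.41700852, -90.55058708,   6.0572743 ]), np.float64(4.786371966481104))
axis [-0.1879524   0.98217814  0.        ] 100.83331265830797
-82 [487.5 -26.6   6. ]
0 [472.1  54.    6. ]
82 [456.7 134.5   6. ]
rack [755. 116.  90.]
rackn [585. 109.  90.]
amber [ 664. -117.  170.]
tape [ 408. -299.   19.]
or1 [744.  14.  70.]
or2 [508. 298.  70.]
wash [744. 216. 120.]
```

```bash
cat >> h.py <<'E'
from scipy.spatial.transform import Rotation as Ro
def go(x,y,z,yaw=10.83):
    "shift (cm, tool axes) and turn (deg) from the present pose to tool down, tool y at yaw"
    s=env.get_state();R=Ro.from_quat(s["tcp_rot"])
    a=np.radians(yaw);Y=np.array([np.cos(a),np.sin(a),0]);Z=np.array([0,0,-1.]);G=Ro.from_matrix(np.c_[np.cross(Y,Z),Y,Z])
    print("t",round(s["t"],2),"pos",s["tcp_pos"].round(1),"F",s["force"].round(2),"open",round(s["opening"],1))
    print("shift",(R.inv().apply(np.array([x,y,z])-s["tcp_pos"])/10).round(2),"turn",(R.inv()*G).as_rotvec(degrees=True).round(1))
E
python3 -c "
from h import *
go(600,218,140)"
```

```text
t 0.1 pos [295.1 606.5 230.4] F [-0.53 -0.21 -0.6 ] open 85.2
shift [-44.42 -21.58   9.08] turn [-0.1  0.1 53.2]
```

>>> apply_moves(
  rows=[
    [[-11, -5.4, 2.3], [0, 0, 13], 1],
    [[-22, -10.8, 4.6], [0, 0, 26], 1],
    [[-33, -16.2, 6.9], [0, 0, 39], 1],
    [[-44.4, -21.6, 9.1], [0, 0, 53.2], 1],
    [[-44.4, -21.6, 9.1], [0, 0, 53.2], 1],
    [[-44.4, -21.6, 9.1], [0, 0, 53.2], 1],
    [[-44.4, -21.6, 9.1], [0, 0, 53.2], 1],
    [[-44.4, -21.6, 9.1], [0, 0, 53.2], 1],
    [[-44.4, -21.6, 9.1], [0, 0, 53.2], 1],
    [[-44.4, -21.6, 9.1], [0, 0, 53.2], 1],
    [[-44.4, -21.6, 9.1], [0, 0, 53.2], 1],
    [[-44.4, -21.6, 9.1], [0, 0, 53.2], 1],
  ],
)

```text
t: 1.1
tcp_pos: [599.4, 218.5, 140.0]
tcp_rot: [0.637, 0.771, -0.0, -0.0]
force: [0.2, 0.8, 0.4]
opening: 85.2
finger_force: 0.0
```

>>> apply_moves(
  rows=[
    [[0, 0, 2], [0, 0, 0], 1],
    [[0, 0, 4.5], [0, 0, 0], 1],
    [[0, 0, 7], [0, 0, 0], 1],
    [[0, 0, 8.8], [0, 0, 0], 1],
    [[0, 0, 9.8], [0, 0, 0], 1],
    [[0, 0, 9.8], [0, 0, 0], 1],
    [[0, 0, 9.8], [0, 0, 0], 1],
    [[0, 0, 9.8], [0, 0, 0], 1],
  ],
)

```text
t: 1.77
tcp_pos: [599.7, 220.5, 43.9]
tcp_rot: [0.637, 0.771, 0.001, 0.0]
force: [0.4, -1.0, 0.6]
opening: 85.4
finger_force: 0.0
```

Run:
```python
from h import *
s=grab_frame("scene");t=grab_frame("top")
a=cv2.resize(s[120:240,190:350],None,fx=4,fy=4)
b=cv2.resize(t[130:230,180:340],None,fx=1,fy=1)
print(env.get_state()["force"],env.get_state()["wrist_torque"])
cv2.imwrite("pics/g1.png",a[:,:,::-1])
```

```text
[ 1.23717937 -0.70991603  0.28825927] [-0.02096564 -0.03067158 -0.04440995]
```

View pics/g1.png

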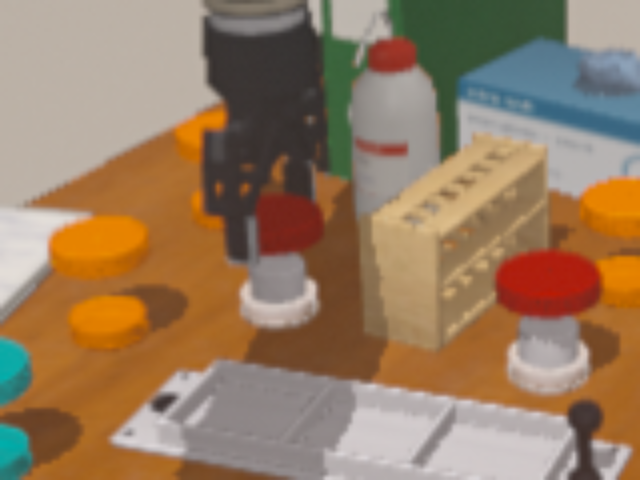

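The fingers straddle the lid, with the near fingertip at (240,250) just below the lid rim and the lid at (290,220). The height looks right, so I'll close.

>>> apply_moves(
  rows=[
    [[0, 0, 0], [0, 0, 0], 0.7],
    [[0, 0, 0], [0, 0, 0], 0.6],
    [[0, 0, 0], [0, 0, 0], 0.5],
    [[0, 0, 0], [0, 0, 0], 0.5],
    [[0, 0, 0], [0, 0, 0], 0.5],
    [[0, 0, 0], [0, 0, 0], 0.5],
  ],
)

```text
t: 2.37
tcp_pos: [599.0, 220.4, 44.3]
tcp_rot: [0.637, 0.771, 0.001, -0.0]
force: [-1.8, -0.7, 6.2]
opening: 65.7
finger_force: 65.5
```

>>> apply_moves(
  rows=[
    [[0, 0, -0.4], [0, 0, 0], 0.5],
    [[0, 0, -1], [0, 0, 0], 0.5],
    [[0, 0, -2], [0, 0, 0], 0.5],
    [[0, 0, -3], [0, 0, 0], 0.5],
    [[0, 0, -4], [0, 0, 0], 0.5],
    [[0, 0, -5], [0, 0, 0], 0.5],
    [[0, 0, -5.6], [0, 0, 0], 0.5],
    [[0, 0, -6], [0, 0, 0], 0.5],
    [[0, 0, -6], [0, 0, 0], 0.5],
    [[0, 0, -6], [0, 0, 0], 0.5],
    [[0, 0, -6], [0, 0, 0], 0.5],
    [[0, 0, -6], [0, 0, 0], 0.5],
  ],
)

```text
t: 3.37
tcp_pos: [598.3, 220.0, 102.0]
tcp_rot: [0.637, 0.771, -0.001, -0.0]
force: [-0.1, -0.8, -6.0]
opening: 65.3
finger_force: 67.9
```

```bash
cat >> h.py <<'E'
def heft(n=5):
    for i in range(n):
        if i: im=grab_frame("scene")
        s=env.get_state();print("F",s["force"].round(2),"tau",s["joint_torque"][[1,3]].round(3),s["joints"].round(3).tolist() if i==0 else "",s["opening"].round(1),s["finger_force"])
    return im
E
python3 - <<'E'
from h import *
heft()
go(456.7,134.5,104)
E
```

```text
Traceback (most recent call last):
  File "h.py", line 30, in heft
    s=env.get_state();print("F",s["force"].round(2),"tau",s["joint_torque"][[1,3]].round(3),s["joints"].round(3).tolist() if i==0 else "",s["opening"].round(1),s["finger_force"])
                                                                                                                                          ^^^^^^^^^^^^^^^^^^
AttributeError: 'float' object has no attribute 'round'
```

```bash
sed -i 's/s\["opening"\].round(1)/s["opening"]/' h.py
python3 - <<'E'
from h import *
heft()
print(reds(grab_frame("scene")),reds(grab_frame("top")))
go(487.5,-26.6,104)
E
```

```text
F [-0.13 -0.79 -6.04] tau [-53.281 -21.424] [-0.586, 0.545, 0.233, 1.758, -0.159, 0.858, -0.091] 65.3028237762354 67.92984603745936
F [-0.47 -0.14 -5.14] tau [-53.174 -21.367]  65.3847651227221 67.92890980490483
F [ 0.17  0.35 -4.92] tau [-53.098 -21.336]  65.40023839978069 67.92900778542389
F [ 0.71 -0.03 -5.19] tau [-53.043 -21.322]  65.2427670084987 67.9286528913326
F [ 0.51  0.43 -4.91] tau [-53.009 -21.319]  65.33162318395017 67.92901213822915
[(array([261.2, 156. ]), [254, 150, 16, 13, 160]), (array([326.4, 190.5]), [314, 183, 26, 16, 336]), (array([432.9, 216.5]), [420, 210, 27, 14, 273])] [(array([326.7, 173.2]), [316, 162, 23, 23, 410]), (array([429.5, 177.7]), [418, 167, 24, 23, 415])]
t 3.67 pos [598.7 220.1 102.5] F [-0.25  1.22 -4.81] open 65.5
shift [-22.13 -15.57  -0.15] turn [-0.  0.  0.]
```

About 5.1 N, so this is the heavy cup and goes in the post bay. I'll route it first toward -x to clear the rack, then along the row.

>>> apply_moves(
  rows=[
    [[0, -1, -0.3], [0, 0, 0], 0.5],
    [[0, -3, -0.5], [0, 0, 0], 0.5],
    [[0, -5.5, -0.5], [0, 0, 0], 0.5],
    [[0, -8, -0.5], [0, 0, 0], 0.5],
    [[-0.5, -10.5, -0.5], [0, 0, 0], 0.5],
    [[-2, -13, -0.5], [0, 0, 0], 0.5],
    [[-4, -15, -0.5], [0, 0, 0], 0.5],
    [[-6.5, -15.6, -0.5], [0, 0, 0], 0.5],
    [[-9, -15.6, -0.5], [0, 0, 0], 0.5],
    [[-11.5, -15.6, -0.5], [0, 0, 0], 0.5],
    [[-13.5, -15.6, -0.5], [0, 0, 0], 0.5],
    [[-15, -15.6, -0.5], [0, 0, 0], 0.5],
  ],
)

```text
t: 4.67
tcp_pos: [473.5, 41.2, 108.4]
tcp_rot: [0.638, 0.77, 0.0, 0.0]
force: [0.6, 0.7, -5.7]
opening: 65.2
finger_force: 68.4
```

```bash
python3 -c "
from h import *
go(487.5,-26.6,104)"
```

```text
t 4.67 pos [473.5  41.2 108.4] F [ 0.61  0.72 -5.69] open 65.2
shift [-6.92  0.11  0.44] turn [ 0.1  0.  -0.1]
```

>>> apply_moves(
  rows=[
    [[-1.5, 0, 0], [0, 0, 0], 0.5],
    [[-3, 0.1, 0], [0, 0, 0], 0.5],
    [[-4.5, 0.1, 0], [0, 0, 0], 0.5],
    [[-5.8, 0.1, 0], [0, 0, 0], 0.5],
    [[-6.5, 0.1, 0], [0, 0, 0], 0.5],
    [[-6.7, 0.1, 0], [0, 0, 0], 0.5],
    [[-6.7, 0.1, 0], [0, 0, 0], 0.5],
    [[-6.7, 0.1, 0], [0, 0, 0], 0.5],
    [[-6.7, 0.1, 0], [0, 0, 0], 0.5],
  ],
)

```text
t: 5.42
tcp_pos: [487.2, -21.0, 107.6]
tcp_rot: [0.636, 0.771, 0.0, -0.0]
force: [1.4, 0.9, -4.9]
opening: 65.6
finger_force: 68.4
```

Run:
```python
from h import *
s=grab_frame("scene")
go(487.1,-24.6,52)
cv2.imwrite("pics/p1.png",cv2.resize(s[120:260,220:400],None,fx=4,fy=4)[:,:,::-1])
```

```text
t 5.47 pos [487.2 -21.1 107.6] F [ 0.3  -0.09 -5.52] open 65.5
shift [-0.34 -0.08  5.56] turn [-0.  -0.   0.1]
```

View pics/p1.png

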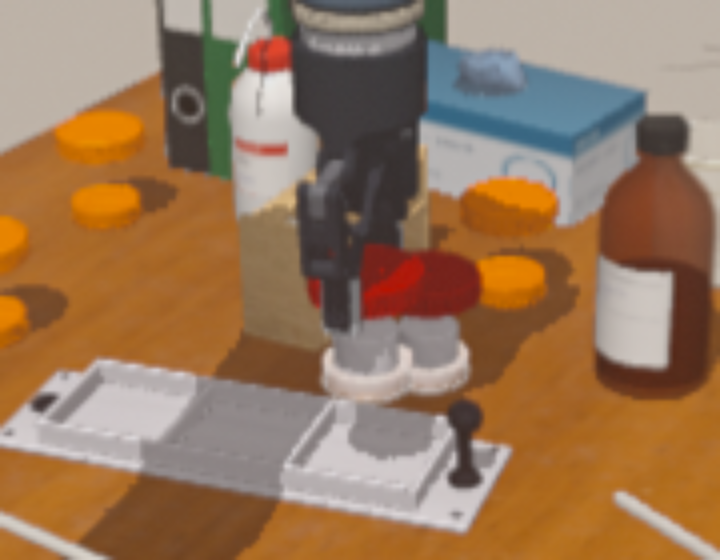

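The heavy cup hangs upright, its foot at (365,385), above the post bay next to the knob at (465,415). Lowering it.

>>> apply_moves(
  rows=[
    [[-0.3, 0, 0.6], [0, 0, 0], 0.5],
    [[-0.3, 0, 1.6], [0, 0, 0], 0.5],
    [[-0.3, 0, 2.6], [0, 0, 0], 0.5],
    [[-0.3, 0, 3.6], [0, 0, 0], 0.5],
    [[-0.3, 0, 4.4], [0, 0, 0], 0.5],
    [[-0.3, 0, 4.9], [0, 0, 0], 0.5],
    [[-0.3, 0, 5.2], [0, 0, 0], 0.5],
    [[-0.3, 0, 5.4], [0, 0, 0], 0.5],
    [[-0.3, 0, 5.5], [0, 0, 0], 0.5],
    [[-0.3, 0, 5.6], [0, 0, 0], 0.5],
    [[-0.3, 0, 5.6], [0, 0, 0], 0.5],
    [[-0.3, 0, 5.6], [0, 0, 0], 0.5],
  ],
)

```text
t: 6.47
tcp_pos: [488.2, -25.1, 51.9]
tcp_rot: [0.637, 0.771, 0.0, 0.0]
force: [-0.1, -0.2, -4.0]
opening: 65.5
finger_force: 68.4
```

>>> apply_moves(
  rows=[
    [[0, 0, 0.05], [0, 0, 0], 0.5],
    [[0, 0, 0.1], [0, 0, 0], 0.5],
    [[0, 0, 0.15], [0, 0, 0], 0.5],
    [[0, 0, 0.2], [0, 0, 0], 0.5],
    [[0, 0, 0.2], [0, 0, 0], 0.5],
    [[0, 0, 0.2], [0, 0, 0], 0.5],
  ],
)

```text
t: 6.97
tcp_pos: [488.1, -25.2, 50.3]
tcp_rot: [0.637, 0.771, 0.0, 0.0]
force: [-2.2, -0.1, 4.9]
opening: 65.2
finger_force: 69.4
```

>>> apply_moves(
  rows=[
    [[0, 0, -0.05], [0, 0, 0], 0.8],
    [[0, 0, -0.05], [0, 0, 0], 0.9],
    [[0, 0, -0.05], [0, 0, 0], 1],
    [[0, 0, -0.05], [0, 0, 0], 1],
    [[0, 0, -0.05], [0, 0, 0], 1],
    [[0, 0, -1.5], [0, 0, 0], 1],
    [[0, 0, -4], [0, 0, 0], 1],
    [[0, 0, -7], [0, 0, 0], 1],
    [[0, 0, -9], [0, 0, 0], 1],
    [[0, 0, -9.5], [0, 0, 0], 1],
    [[0, 0, -9.5], [0, 0, 0], 1],
  ],
)

```text
t: 7.88
tcp_pos: [489.2, -25.0, 146.1]
tcp_rot: [0.637, 0.771, 0.002, 0.001]
force: [0.0, -0.3, -1.0]
opening: 85.5
finger_force: 0.0
```

Run:
```python
from h import *
s=grab_frame("scene");t=grab_frame("top")
print(reds(s),reds(t))
for a in reds(s):
  for b in reds(t):
    P,e=tri(a[0],b[0])
    if e<8: print(P.round(1),e.round(1))
go(612,6,140)
```

```text
[(array([326.6, 190.6]), [315, 183, 25, 16, 327]), (array([312.9, 211.9]), [299, 203, 29, 19, 431]), (array([432.9, 216.5]), [420, 210, 27, 14, 265])] [(array([429.4, 177.7]), [418, 167, 24, 23, 417])]
[ 605.2 -283.2   72.9] 1.0
t 7.98 pos [487.4 -25.  143.9] F [-0.24  0.79  0.19] open 85.5
shift [ 0.69 12.82  0.38] turn [-0.1 -0.   0. ]
```

>>> apply_moves(
  rows=[
    [[0.2, 3, 0.2], [0, 0, 0], 1],
    [[0.4, 7, 0.3], [0, 0, 0], 1],
    [[0.7, 10.5, 0.4], [0, 0, 0], 1],
    [[0.7, 12.8, 0.4], [0, 0, 0], 1],
    [[0.7, 12.8, 0.4], [0, 0, 0], 1],
    [[0.7, 12.8, 0.4], [0, 0, 0], 1],
    [[0.7, 12.8, 0.4], [0, 0, 0], 1],
    [[0.7, 12.8, 0.4], [0, 0, 0], 1],
  ],
)

```text
t: 8.65
tcp_pos: [610.7, 5.2, 139.7]
tcp_rot: [0.637, 0.771, -0.001, -0.001]
force: [0.7, -0.6, 0.5]
opening: 85.5
finger_force: 0.0
```

Run:
```python
from h import *
print("heavy lid at",plane("scene",(312.9,211.9),73).round(1))
heft(3)
go(612.3,6,43.5)
```

```text
heavy lid at [487.2 -26.6  73. ]
F [ 0.67 -0.65  0.53] tau [-45.258 -20.376] [-0.304, 0.467, 0.305, 1.798, -0.172, 0.906, 0.266] 85.54004399436873 0.0
F [ 0.15  0.57 -0.85] tau [-45.327 -20.259]  85.1178864438046 0.0
F [ 0.12 -0.28  0.33] tau [-45.424 -20.205]  85.37923823785984 0.0
t 8.75 pos [611.2   5.4 140.4] F [ 0.12 -0.28  0.33] open 85.4
shift [0.04 0.13 9.69] turn [-0.1 -0.  -0. ]
```

Heavy cup sits centred at (487,-27). Going down on the middle one.

>>> apply_moves(
  rows=[
    [[0, 0.1, 2], [0, 0, 0], 1],
    [[0, 0.1, 4.5], [0, 0, 0], 1],
    [[0, 0.1, 7], [0, 0, 0], 1],
    [[0, 0.1, 8.8], [0, 0, 0], 1],
    [[0, 0.1, 9.7], [0, 0, 0], 1],
    [[0, 0.1, 9.7], [0, 0, 0], 1],
    [[0, 0.1, 9.7], [0, 0, 0], 0.8],
    [[0, 0.1, 9.7], [0, 0, 0], 0.6],
    [[0, 0.1, 9.7], [0, 0, 0], 0.5],
    [[0, 0.1, 9.7], [0, 0, 0], 0.5],
    [[0, 0.1, 9.7], [0, 0, 0], 0.5],
    [[0, 0.1, 9.7], [0, 0, 0], 0.5],
  ],
)

```text
t: 9.75
tcp_pos: [613.9, 5.7, 45.5]
tcp_rot: [0.637, 0.771, 0.001, 0.001]
force: [-2.8, -0.4, 6.2]
opening: 66.0
finger_force: 67.1
```

>>> apply_moves(
  rows=[
    [[0, 0, -0.4], [0, 0, 0], 0.5],
    [[0, 0, -1], [0, 0, 0], 0.5],
    [[0, 0, -2], [0, 0, 0], 0.5],
    [[0, 0, -3], [0, 0, 0], 0.5],
    [[0, 0, -4], [0, 0, 0], 0.5],
    [[0, 0, -5], [0, 0, 0], 0.5],
    [[0, 0, -5.6], [0, 0, 0], 0.5],
    [[0, 0, -6], [0, 0, 0], 0.5],
    [[0, 0, -6], [0, 0, 0], 0.5],
    [[0, 0, -6], [0, 0, 0], 0.5],
    [[0, 0, -6], [0, 0, 0], 0.5],
    [[0, 0, -6], [0, 0, 0], 0.5],
  ],
)

```text
t: 10.75
tcp_pos: [612.9, 6.1, 103.0]
tcp_rot: [0.637, 0.771, -0.0, -0.0]
force: [-1.2, -1.8, -3.5]
opening: 65.3
finger_force: 67.4
```

Run:
```python
from h import *
heft()
go(472.1,54,105)
go(456.7,134.5,105)
```

```text
F [-1.21 -1.78 -3.53] tau [-49.329 -20.173] [-0.294, 0.514, 0.292, 1.821, -0.192, 0.836, 0.282] 65.30754379107734 67.39415027042469
F [ 1.19  0.37 -2.57] tau [-49.235 -20.125]  65.71496443463376 67.3940818239862
F [-0.06  0.03 -2.6 ] tau [-49.166 -20.099]  66.02300059543391 67.39418417969773
F [-0.56 -0.53 -3.48] tau [-49.117 -20.087]  66.28416420652253 67.393999597748
F [ 0.75  0.16 -3.03] tau [-49.084 -20.084]  65.74473666901632 67.39258168272954
t 10.95 pos [613.2   6.  103.3] F [ 0.75  0.16 -3.03] open 65.7
shift [  7.37 -12.95  -0.16] turn [-0. -0.  0.]
t 10.95 pos [613.2   6.  103.3] F [ 0.75  0.16 -3.03] open 65.7
shift [ 15.57 -12.95  -0.16] turn [-0. -0.  0.]
```

About 3.0 N, so this is the middle cup and goes in the middle bay.

>>> apply_moves(
  rows=[
    [[0, 0, -1], [0, 0, 0], 0.5],
    [[0.3, -0.5, -2.3], [0, 0, 0], 0.5],
    [[1, -1.8, -3.5], [0, 0, 0], 0.5],
    [[2.2, -3.9, -3.7], [0, 0, 0], 0.5],
    [[3.5, -6.2, -3.7], [0, 0, 0], 0.5],
    [[4.8, -8.5, -3.7], [0, 0, 0], 0.5],
    [[6, -10.5, -3.7], [0, 0, 0], 0.5],
    [[6.9, -12, -3.7], [0, 0, 0], 0.5],
    [[7.4, -12.9, -3.7], [0, 0, 0], 0.5],
    [[7.4, -12.9, -3.7], [0, 0, 0], 0.5],
    [[7.4, -12.9, -3.7], [0, 0, 0], 0.5],
    [[7.4, -12.9, -3.7], [0, 0, 0], 0.5],
  ],
)

```text
t: 11.95
tcp_pos: [474.4, 54.1, 141.5]
tcp_rot: [0.637, 0.771, 0.001, 0.001]
force: [0.4, -0.1, -2.6]
opening: 65.5
finger_force: 67.8
```

```bash
python3 -c "
from h import *
go(472.1,54,52.5)"
```

```text
t 11.95 pos [474.4  54.1 141.5] F [ 0.43 -0.11 -2.56] open 65.5
shift [ 0.03 -0.26  8.9 ] turn [ 0.2  0.  -0. ]
```

>>> apply_moves(
  rows=[
    [[0, -0.2, 1], [0, 0, 0], 0.5],
    [[0, -0.2, 2.5], [0, 0, 0], 0.5],
    [[0, -0.2, 4], [0, 0, 0], 0.5],
    [[0, -0.2, 5.5], [0, 0, 0], 0.5],
    [[0, -0.2, 6.8], [0, 0, 0], 0.5],
    [[0, -0.2, 7.7], [0, 0, 0], 0.5],
    [[0, -0.2, 8.2], [0, 0, 0], 0.5],
    [[0, -0.2, 8.5], [0, 0, 0], 0.5],
    [[0, -0.2, 8.7], [0, 0, 0], 0.5],
    [[0, -0.2, 8.8], [0, 0, 0], 0.5],
    [[0, -0.2, 8.8], [0, 0, 0], 0.5],
    [[0, -0.2, 8.8], [0, 0, 0], 0.5],
  ],
)

```text
t: 12.95
tcp_pos: [471.2, 54.2, 53.1]
tcp_rot: [0.637, 0.771, 0.0, 0.0]
force: [-0.8, 0.2, -3.2]
opening: 65.4
finger_force: 67.8
```

>>> apply_moves(
  rows=[
    [[0, 0, 0.05], [0, 0, 0], 0.5],
    [[0, 0, 0.1], [0, 0, 0], 0.5],
    [[0, 0, 0.15], [0, 0, 0], 0.5],
    [[0, 0, 0.15], [0, 0, 0], 0.5],
    [[0, 0, 0.15], [0, 0, 0], 0.5],
  ],
)

```text
t: 13.37
tcp_pos: [471.0, 54.2, 51.5]
tcp_rot: [0.637, 0.771, 0.0, 0.0]
force: [-0.5, -0.3, 2.7]
opening: 65.8
finger_force: 68.3
```

Contact. Releasing, then on to the third cup at (605,-283).

>>> apply_moves(
  rows=[
    [[0, 0, -0.05], [0, 0, 0], 0.8],
    [[0, 0, -0.05], [0, 0, 0], 0.9],
    [[0, 0, -0.05], [0, 0, 0], 1],
    [[0, 0, -0.05], [0, 0, 0], 1],
    [[0, 0, -0.05], [0, 0, 0], 1],
    [[0, 0, -1.5], [0, 0, 0], 1],
    [[0, 0, -4], [0, 0, 0], 1],
    [[0, 0, -7], [0, 0, 0], 1],
    [[0, 0, -9], [0, 0, 0], 1],
    [[0, 0, -9.5], [0, 0, 0], 1],
    [[0, 0, -9.5], [0, 0, 0], 1],
  ],
)

```text
t: 14.28
tcp_pos: [471.9, 54.3, 147.7]
tcp_rot: [0.637, 0.771, 0.002, 0.001]
force: [0.7, -0.0, 0.4]
opening: 85.2
finger_force: 0.0
```

```bash
python3 -c "
from h import *
for a in reds(grab_frame('scene')): print(a,plane('scene',a[0],73).round(1))
go(605.3,-283.5,150)"
```

```text
(array([280.2, 207.2]), [267, 199, 28, 17, 395]) [468.5  54.6  73. ]
(array([312.8, 212. ]), [299, 203, 28, 19, 425]) [486.6 -26.6  73. ]
(array([433.1, 216.6]), [420, 210, 27, 14, 265]) [ 604.3 -283.5   73. ]
t 14.33 pos [470.8  54.2 146.3] F [ 0.05  0.38 -0.29] open 85.3
shift [-35.7    6.84  -0.38] turn [ 0.1 -0.   0. ]
```

>>> apply_moves(
  rows=[
    [[-4, 0, 0], [0, 0, 0], 1],
    [[-8, 0, 0], [0, 0, 0], 1],
    [[-12, 0, 0], [0, 0, 0], 1],
    [[-16, 0, 0], [0, 0, 0], 1],
    [[-20, 0, 0], [0, 0, 0], 1],
    [[-24, 0, 0], [0, 0, 0], 1],
    [[-28, 1, 0], [0, 0, 0], 1],
    [[-32, 3, 0], [0, 0, 0], 1],
    [[-34.5, 5, 0], [0, 0, 0], 1],
    [[-35.7, 6.8, 0], [0, 0, 0], 1],
    [[-35.7, 6.8, 0], [0, 0, 0], 1],
    [[-35.7, 6.8, 0], [0, 0, 0], 1],
  ],
)

```text
t: 15.33
tcp_pos: [604.1, -283.6, 143.2]
tcp_rot: [0.637, 0.771, -0.001, -0.002]
force: [-0.3, -0.1, 0.1]
opening: 85.4
finger_force: 0.0
```

```bash
python3 -c "
from h import *
heft(3)
go(605,-283.5,44)"
```

```text
F [-0.25 -0.09  0.09] tau [-50.453 -22.203] [0.105, 0.559, 0.393, 1.656, -0.246, 0.98, 0.772] 85.38797422198009 0.0
F [-0.41 -0.39 -0.66] tau [-50.195 -21.762]  85.44791698962507 0.0
F [-0.03 -0.75  0.28] tau [-50.032 -21.404]  85.25960091146584 0.0
t 15.43 pos [ 603.3 -282.7  144.3] F [-0.03 -0.75  0.28] open 85.3
shift [-0.13  0.18 10.02] turn [-0.2 -0.1  0. ]
```

>>> apply_moves(
  rows=[
    [[0, 0.1, 2], [0, 0, 0], 1],
    [[0, 0.2, 4.5], [0, 0, 0], 1],
    [[-0.1, 0.2, 7], [0, 0, 0], 1],
    [[-0.1, 0.2, 9], [0, 0, 0], 1],
    [[-0.1, 0.2, 10], [0, 0, 0], 1],
    [[-0.1, 0.2, 10], [0, 0, 0], 1],
    [[-0.1, 0.2, 10], [0, 0, 0], 0.8],
    [[-0.1, 0.2, 10], [0, 0, 0], 0.6],
    [[-0.1, 0.2, 10], [0, 0, 0], 0.5],
    [[-0.1, 0.2, 10], [0, 0, 0], 0.5],
    [[-0.1, 0.2, 10], [0, 0, 0], 0.5],
    [[-0.1, 0.2, 10], [0, 0, 0], 0.5],
  ],
)

```text
t: 16.43
tcp_pos: [607.9, -284.9, 48.0]
tcp_rot: [0.637, 0.771, 0.001, 0.001]
force: [-1.9, 0.3, 6.8]
opening: 66.0
finger_force: 67.3
```

>>> apply_moves(
  rows=[
    [[0, 0, -0.4], [0, 0, 0], 0.5],
    [[0, 0, -1], [0, 0, 0], 0.5],
    [[0, 0, -2], [0, 0, 0], 0.5],
    [[0, 0, -3.5], [0, 0, 0], 0.5],
    [[0, 0, -5], [0, 0, 0], 0.5],
    [[0, 0, -7], [0, 0, 0], 0.5],
    [[0, 0, -8.5], [0, 0, 0], 0.5],
    [[0, 0, -9.5], [0, 0, 0], 0.5],
    [[0, 0, -10], [0, 0, 0], 0.5],
    [[0, 0, -10], [0, 0, 0], 0.5],
    [[0, 0, -10], [0, 0, 0], 0.5],
    [[0, 0, -10], [0, 0, 0], 0.5],
  ],
)

```text
t: 17.43
tcp_pos: [606.3, -283.9, 145.0]
tcp_rot: [0.637, 0.771, -0.0, -0.001]
force: [-0.6, 0.0, -1.5]
opening: 66.0
finger_force: 66.8
```

```bash
python3 -c "
from h import *
heft()
go(456.7,134.5,145)"
```

```text
F [-0.63  0.02 -1.51] tau [-52.127 -21.745] [0.104, 0.559, 0.394, 1.651, -0.247, 0.983, 0.772] 66.02231556704893 66.81507906418119
F [-1.04 -0.35 -1.29] tau [-51.903 -21.609]  66.39133633106833 66.81499136262573
F [-0.11  0.47 -1.38] tau [-51.724 -21.517]  66.07481007430202 66.81455081175955
F [-0.24  0.07 -0.87] tau [-51.591 -21.463]  65.98136618241665 66.81434541693307
F [ 0.54  0.73 -0.9 ] tau [-51.499 -21.436]  66.09453125346961 66.8142925225402
t 17.63 pos [ 606.6 -284.2  145.3] F [ 0.54  0.73 -0.9 ] open 66.1
shift [43.94 -6.83  0.07] turn [-0.1 -0.   0. ]
```

About 1.2 N, so this is the light one. I'll take it to the far end bay, raised over the others.

>>> apply_moves(
  rows=[
    [[0, -0.8, -0.7], [0, 0, 0], 0.5],
    [[0.5, -2.2, -1.8], [0, 0, 0], 0.5],
    [[1.5, -4, -2.5], [0, 0, 0], 0.5],
    [[3.2, -5.6, -2.5], [0, 0, 0], 0.5],
    [[5.5, -6.5, -2.5], [0, 0, 0], 0.5],
    [[8.5, -6.8, -2.5], [0, 0, 0], 0.5],
    [[11.5, -6.8, -2.5], [0, 0, 0], 0.5],
    [[14.5, -6.8, -2.5], [0, 0, 0], 0.5],
    [[17.5, -6.8, -2.5], [0, 0, 0], 0.5],
    [[20.5, -6.8, -2.5], [0, 0, 0], 0.5],
    [[23.5, -6.8, -2.5], [0, 0, 0], 0.5],
    [[26.5, -6.8, -2.5], [0, 0, 0], 0.5],
  ],
)

```text
t: 18.63
tcp_pos: [489.4, -36.1, 171.7]
tcp_rot: [0.637, 0.771, 0.0, 0.0]
force: [0.4, 0.0, -1.1]
opening: 65.8
finger_force: 66.9
```

>>> apply_moves(
  rows=[
    [[3, 0, 0], [0, 0, 0], 0.5],
    [[6, 0, 0], [0, 0, 0], 0.5],
    [[9, 0, 0], [0, 0, 0], 0.5],
    [[11.8, 0, 0], [0, 0, 0], 0.5],
    [[14.2, 0, 0], [0, 0, 0], 0.5],
    [[16, 0, 0], [0, 0, 0], 0.5],
    [[17, 0, 0], [0, 0, 0], 0.5],
    [[17.4, 0, 0], [0, 0, 0], 0.5],
    [[17.4, 0, 0], [0, 0, 0], 0.5],
    [[17.4, 0, 0], [0, 0, 0], 0.5],
    [[17.4, 0, 0], [0, 0, 0], 0.5],
  ],
)

```text
t: 19.55
tcp_pos: [457.8, 132.4, 171.2]
tcp_rot: [0.638, 0.77, -0.0, 0.0]
force: [0.2, -0.3, -0.8]
opening: 66.1
finger_force: 66.9
```

```bash
python3 -c "
from h import *
go(456.7,134.5,55)"
```

```text
t 19.55 pos [457.8 132.4 171.2] F [ 0.17 -0.25 -0.78] open 66.1
shift [ 0.23 -0.07 11.62] turn [ 0.   0.  -0.1]
```

>>> apply_moves(
  rows=[
    [[0.1, 0, 1], [0, 0, 0], 0.5],
    [[0.1, 0, 3], [0, 0, 0], 0.5],
    [[0.1, 0, 5], [0, 0, 0], 0.5],
    [[0.1, 0, 7], [0, 0, 0], 0.5],
    [[0.1, 0, 8.8], [0, 0, 0], 0.5],
    [[0.1, 0, 10], [0, 0, 0], 0.5],
    [[0.1, 0, 10.7], [0, 0, 0], 0.5],
    [[0.1, 0, 11.2], [0, 0, 0], 0.5],
    [[0.1, 0, 11.4], [0, 0, 0], 0.5],
    [[0.1, 0, 11.5], [0, 0, 0], 0.5],
    [[0.1, 0, 11.5], [0, 0, 0], 0.5],
    [[0.1, 0, 11.5], [0, 0, 0], 0.5],
  ],
)

```text
t: 20.55
tcp_pos: [457.8, 135.1, 56.7]
tcp_rot: [0.637, 0.771, 0.001, 0.0]
force: [-0.1, -0.5, -0.1]
opening: 65.9
finger_force: 66.9
```

>>> apply_moves(
  rows=[
    [[0, 0, 0.05], [0, 0, 0], 0.5],
    [[0, 0, 0.1], [0, 0, 0], 0.5],
    [[0, 0, 0.15], [0, 0, 0], 0.5],
    [[0, 0, 0.15], [0, 0, 0], 0.5],
    [[0, 0, 0.15], [0, 0, 0], 0.5],
  ],
)

```text
t: 20.97
tcp_pos: [457.3, 135.0, 54.7]
tcp_rot: [0.637, 0.771, 0.0, -0.0]
force: [0.4, -0.7, -0.5]
opening: 66.1
finger_force: 66.9
```

>>> apply_moves(
  rows=[
    [[0, 0, 0.05], [0, 0, 0], 0.5],
    [[0, 0, 0.1], [0, 0, 0], 0.5],
    [[0, 0, 0.12], [0, 0, 0], 0.5],
    [[0, 0, 0.12], [0, 0, 0], 0.5],
  ],
)

```text
t: 21.3
tcp_pos: [457.4, 135.2, 54.0]
tcp_rot: [0.637, 0.771, 0.0, -0.0]
force: [-1.9, -0.4, 4.8]
opening: 66.4
finger_force: 67.5
```

Contact. Releasing and retreating.

>>> apply_moves(
  rows=[
    [[0, 0, -0.05], [0, 0, 0], 0.8],
    [[0, 0, -0.05], [0, 0, 0], 0.9],
    [[0, 0, -0.05], [0, 0, 0], 1],
    [[0, 0, -0.05], [0, 0, 0], 1],
    [[0, 0, -0.05], [0, 0, 0], 1],
    [[0, 0, -1.5], [0, 0, 0], 1],
    [[0, 0, -4], [0, 0, 0], 1],
    [[0, 0, -8], [0, 0, 0], 1],
    [[0, 0, -12], [0, 0, 0], 1],
    [[0, 0, -16], [0, 0, 0], 1],
    [[0, 0, -16], [0, 0, 0], 1],
    [[0, 0, -16], [0, 0, 0], 1],
  ],
)

```text
t: 22.3
tcp_pos: [458.7, 135.5, 215.9]
tcp_rot: [0.637, 0.771, 0.003, 0.001]
force: [0.2, -0.1, -0.3]
opening: 85.3
finger_force: 0.0
```

```bash
python3 -c "
from h import *
s=grab_frame('scene')
for a in reds(s): print(a,plane('scene',a[0],73).round(1))
cv2.imwrite('pics/end.png',cv2.resize(s[110:260,180:400],None,fx=3.5,fy=3.5)[:,:,::-1])"
```

```text
(array([249.9, 201.6]), [237, 194, 27, 16, 359]) [455.6 136.8  73. ]
(array([280.2, 207.2]), [267, 199, 28, 17, 393]) [468.5  54.6  73. ]
(array([312.8, 212.1]), [299, 203, 28, 19, 419]) [486.2 -26.9  73. ]
```

View pics/end.png

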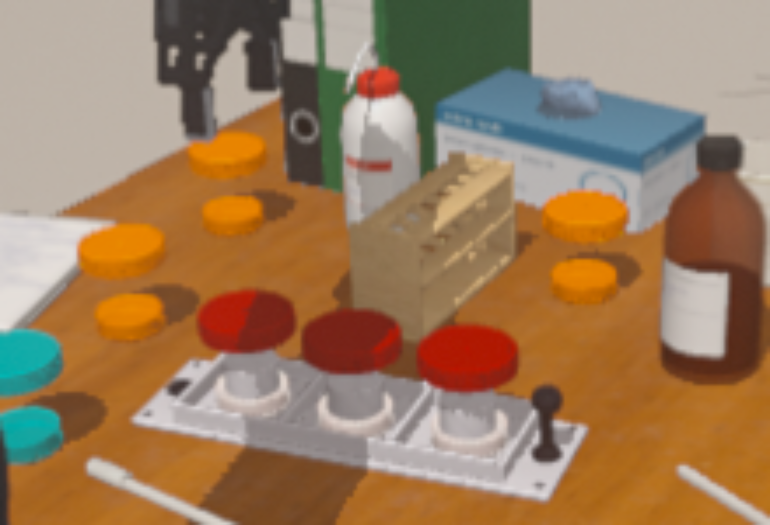

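All three cups stand upright in the bays, with lids at (245,320), (352,340) and (467,357). The heavy one is beside the knob at (547,400). The rack and bottles have not moved, and the gripper is clear.

```bash
python3 -c "
from station import order
print(order.job_done())"
```

```text
the job is handed in; nothing more can be done
None
```

The job is handed in at about 22 s: the heaviest cup (about 5.1 N) is in the bay beside the post, the middle one (about 3.0 N) in the middle bay and the lightest (about 1.2 N) in the far end bay, all upright, with the rack and bottles unmoved in the last picture; I didn't re-check the tape roll, but no move went near it.

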